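# Put the stacked cutting dies back on their storage boards

### The job

Five steel dies for cutting leather have been left in two stacks on the bench. Take the stacks apart and set each die down flat on the storage board whose grey felt patch has its shape and size, centred and lined up so that it covers the felt. Do not drop any die.

Things in the scene. Friction and masses are not known exactly. Their poses are not given: they have to be found in the camera images.
- long_round_die: The long die with two half-round ends: 54 mm wide (x) and 130 mm long (y), two braces. Welded of dark strip steel 4 mm thick, 25 mm tall, open inside, with lighter flat braces across, flush with its top edge. Origin: centre of its underside; z up. About 0.3 kg. Starts at the bottom of one of the two stacks, on the bench.
- rect_die: The oblong die with square corners: 62 mm wide (x) and 104 mm long (y), two braces. Welded of dark strip steel 4 mm thick, 25 mm tall, open inside, with lighter flat braces across, flush with its top edge. Origin: centre of its underside; z up. About 0.35 kg. Starts at the bottom of the other stack, on the bench.
- ring_die: The circular die: 52 mm across, two braces. Welded of dark strip steel 4 mm thick, 25 mm tall, open inside, with lighter flat braces across, flush with its top edge. Origin: centre of its underside; z up. About 0.17 kg. Starts lying on one of the two long dies (either), with the small die on top of it.
- square_die: The square die: 48 by 48 mm, two braces. Welded of dark strip steel 4 mm thick, 25 mm tall, open inside, with lighter flat braces across, flush with its top edge. Origin: centre of its underside; z up. About 0.18 kg. Starts lying on the other one of the two long dies.
- small_die: The small die with half-round ends: 28 mm wide (x) and 46 mm long (y), one brace. Welded of dark strip steel 4 mm thick, 25 mm tall, open inside, with lighter flat braces across, flush with its top edge. Origin: centre of its underside; z up. About 0.09 kg. Starts on top of the circular die, third and uppermost of its stack.
- long_round_board: Place of the long round-ended die: board 82 (x) by 156 mm (y), felt 54 (x) by 130 mm (y) with half-round ends. Plywood storage board 6 mm thick, fixed to the bench, with a flush patch of grey felt of exactly the die's outline in its middle. Origin: centre of its underside; the felt's top (where the die rests) is 6 mm above it. 
- rect_board: Place of the oblong square-cornered die: board 90 (x) by 130 mm (y), felt 62 (x) by 104 mm (y). Plywood storage board 6 mm thick, fixed to the bench, with a flush patch of grey felt of exactly the die's outline in its middle. Origin: centre of its underside; the felt's top (where the die rests) is 6 mm above it. 
- ring_board: Place of the circular die: board 80 by 80 mm, round felt 52 mm across. Plywood storage board 6 mm thick, fixed to the bench, with a flush patch of grey felt of exactly the die's outline in its middle. Origin: centre of its underside; the felt's top (where the die rests) is 6 mm above it. 
- square_board: Place of the square die: board 80 by 80 mm, square felt 48 by 48 mm, sides along x and y. Plywood storage board 6 mm thick, fixed to the bench, with a flush patch of grey felt of exactly the die's outline in its middle. Origin: centre of its underside; the felt's top (where the die rests) is 6 mm above it. 
- small_board: Place of the small die: board 60 (x) by 78 mm (y), felt 28 (x) by 46 mm (y) with half-round ends. Plywood storage board 6 mm thick, fixed to the bench, with a flush patch of grey felt of exactly the die's outline in its middle. Origin: centre of its underside; the felt's top (where the die rests) is 6 mm above it. 
Things that resemble listed ones, but are neither listed nor needed, are in the scene too. Leave any blue look-alike of the square_board alone. Leave any yellow look-alike of the rect_die alone.

How it is judged:
At the end, for the whole second after the job is handed in: Each die lies flat and at rest on its own board: centre within 10 mm of the board's, underside 3 to 10 mm above the board underside, tilt under 0.1 rad, turned within 0.2 rad of the felt (half turns are the same, for the square quarter turns too; the circular die at any turn) (horizontal distance between long_round_die and long_round_board below 0.01 m and z of long_round_die in the frame of long_round_board between 0.003 and 0.01 m and angle between each of long_round_die, rect_die, ring_die, square_die, small_die's own z axis and vertical below 0.1 rad and linear speed of each of long_round_die, rect_die, ring_die, square_die, small_die below 0.02 m/s and angle between the x axis of long_round_die and the x axis of long_round_board, either way round below 0.2 rad and horizontal distance between rect_die and rect_board below 0.01 m and z of rect_die in the frame of rect_board between 0.003 and 0.01 m and angle between the x axis of rect_die and the x axis of rect_board, either way round below 0.2 rad and horizontal distance between ring_die and ring_board below 0.01 m and z of ring_die in the frame of ring_board between 0.003 and 0.01 m and horizontal distance between square_die and square_board below 0.01 m and z of square_die in the frame of square_board between 0.003 and 0.01 m and (angle between the x axis of square_die and the x axis of square_board, either way round below 0.2 rad or angle between the x axis of square_die and the y axis of square_board, either way round below 0.2 rad) and horizontal distance between small_die and small_board below 0.01 m and z of small_die in the frame of small_board between 0.003 and 0.01 m and angle between the x axis of small_die and the x axis of small_board, either way round below 0.2 rad); the robot touches nothing.
It fails at once if a die falls or is thrown: it moves faster than 0.8 m/s (a free fall of about 33 mm) while the fingers do not touch it ((linear speed of long_round_die above 0.8 m/s and contact force between the fingers and long_round_die below 0.2 N) or (linear speed of rect_die above 0.8 m/s and contact force between the fingers and rect_die below 0.2 N) or (linear speed of ring_die above 0.8 m/s and contact force between the fingers and ring_die below 0.2 N) or (linear speed of square_die above 0.8 m/s and contact force between the fingers and square_die below 0.2 N) or (linear speed of small_die above 0.8 m/s and contact force between the fingers and small_die below 0.2 N)).
It also fails if it takes over 128 s, if anything falls off the work surface, if the arm or the gripper's body presses on something with over 40 N, if the wrist force passes 120 N, or if a joint passes its speed limit or range.

### The arm

A 7-joint arm with a two-finger parallel gripper is mounted at the origin on the work surface. World frame = base frame: x ahead of the robot, y to its left, z up, the work surface at z = 0. Lengths are in m, angles in rad, forces in N, time in s.
With the tool pointing down it reaches from about 0.425 to 0.875 m from the base axis. Payload 8.4 kg.
Tool frame: the origin (TCP) lies between the finger pads; the fingertips stand env.tip_reach ahead of it and the grasp point (between the pads) is the TCP (env.tip_reach is the distance from the TCP to the fingertips, in m); z points along the fingers, y is the line along which they close (so a half turn about z gives the same grasp; the last joint's range is limited). The gripper opens to 85 mm and grips with 20 to 120 N. Pads are 22 mm wide; open, the fingers measure 114 mm over their backs; the gripper's body (76 mm by 85 mm) begins 54 mm behind the grasp point. The pads swing forward as they close: fully open they stand 13 mm farther back than shut.
Start: joints at [-1.376, 0.333, 0.04, 1.465, -0.013, 1.343, -0.059], TCP at [0.188, 0.622, 0.25] pointing down, gripper open.
Joint ranges: [-2.58, 2.58], [-0.38, 2.09], [-1.3, 1.39], [0.25, 2.4], [-1.5, 4.64], [0.08, 2.09], [-2.65, 2.65]. Speed limits (rad/s): [2.22, 2.22, 2.79, 2.79, 3.14, 3.14, 3.14].

### API

Orientations are given as a unit quaternion [x, y, z, w].
In Python, from plant import env, kin, read_camera, camera_params gives the robot as it stands. Calls block until the motion is done:
- env.movep(position, orientation): joint-space move of the TCP to a pose.
- env.servo_line(position, rotation=None, rate=0.15): straight line of the TCP; rotation=None keeps the orientation; rate is the mean speed in m/s.
- env.set_joints(angles): joint-space move.
- env.open_jaws() and env.gripper_close(): open the fingers fully, or close them until they stop; the grip force is fixed at half the most.
- env.dwell(seconds).
- kin.solve_ik(position, orientation): joint angles nearest the present ones, or None.
- env.read_state(): the state.
- read_camera(name): name is "scene" or "top" or "wrist"; returns (picture, depth): 480x640x3 uint8, red, green, blue; 480x640 float32, m along the optical axis (not along the pixel's ray), 0 where there is no reading.
- camera_params(name): a dict with "K" (3x3 intrinsics, pixels), "R" (3x3) and "t" (3): a world point X has camera coordinates R X + t; the wrist camera has in their place "tool_from_camera" (4x4, takes a point from camera to tool coordinates, whose origin is the TCP and whose axes are the flange's). Camera axes: x right, y down, z forward; pixel columns grow to the right and rows downward; lengths in m; the calibration is good to about 2 mm. A picture is of the moment at which its call begins: read the wrist's pose just before it. camera_params takes no time and is no camera call.
A pose or a line that the arm cannot do raises env.PlanningError and nothing moves.
- env.finish_job(): hands the job in; it is judged then, once.
The state is a dict: "clock": time; "q": joint angles; "qvel": joint speeds; "joint_efforts": joint torques, N m; "ee_pos": TCP position; "tool_rot": TCP orientation; "ft_force": force on the tool from outside, world axes, zero at the start; "ft_torque": the same for the moment, N m; "grip_width": finger opening in m; "gripper_force": force on a finger pad.
Only numpy, scipy, OpenCV 4.12 (cv2) and the standard library are available. Lean on these libraries where they do the work, as an engineer would, in place of code of your own. Each camera call takes 0.05 s, during which the arm holds its last target. There are 200 camera calls.

## Working session

There is one attempt and no reset: what is moved stays moved. The work goes in short steps, each a Python script; the robot and the scene stay as the last script left them, time stands still between calls to the robot, and variables do not carry over. Pictures are saved under pics/ and viewed, at most 14 in all, crops included, and the job is handed in when it is done.

```bash
ls; mkdir -p pics; python3 - <<'E'
from plant import env,kin,read_camera,camera_params
import cv2,numpy as np
np.set_printoptions(precision=4,suppress=True)
for n in ("top","scene"):
    p,d=read_camera(n); cv2.imwrite(f"pics/{n}0.png",p[:,:,::-1]); np.save(f"pics/{n}0_d.npy",d)
    c=camera_params(n); print(n,c["K"],c["R"],c["t"])
print(camera_params("wrist")); s=env.read_state(); print(s); print(env.tip_reach)
E
```

```text
pics
top [[557.6155   0.     317.6532]
 [  0.     557.6155 245.7974]
 [  0.       0.       1.    ]] [[-0.0482 -0.9988 -0.0051]
 [-0.9765  0.0482 -0.2102]
 [ 0.2102 -0.0052 -0.9776]] [-0.0185  0.4832  1.23  ]
scene [[434.132    0.     314.3637]
 [  0.     434.132  245.8061]
 [  0.       0.       1.    ]] [[-0.6301  0.7764  0.0091]
 [ 0.6134  0.505  -0.6072]
 [-0.4761 -0.3771 -0.7945]] [ 0.3169 -0.2261  1.1735]
{'K': array([[343.0275,   0.    , 332.0631],
       [  0.    , 343.0275, 238.0671],
       [  0.    ,   0.    ,   1.    ]]), 'tool_from_camera': array([[-0.0009, -0.9484, -0.3171,  0.0819],
       [ 1.    , -0.0008, -0.0005, -0.0004],
       [ 0.0002, -0.3171,  0.9484, -0.1234],
       [ 0.    ,  0.    ,  0.    ,  1.    ]])}
{'clock': 0.1, 'q': array([-1.3762,  0.3338,  0.0399,  1.4662, -0.0134,  1.3433, -0.0585]), 'qvel': array([ 0.0016, -0.0008, -0.0007, -0.0029, -0.    ,  0.0002, -0.0008]), 'joint_efforts': array([  0.0056, -66.0013,   1.3712, -40.6473,   0.0171,   0.009 ,
        -0.    ]), 'ee_pos': array([0.1881, 0.6218, 0.2495]), 'tool_rot': array([ 0.1464,  0.9892, -0.0007, -0.0001]), 'ft_force': array([ 0.1184,  0.1992, -0.0179]), 'ft_torque': array([-0.0196, -0.0064,  0.0241]), 'gripper_force': 0.0, 'grip_width': 0.08511512985981495}
0.019
```

View pics/top0.png

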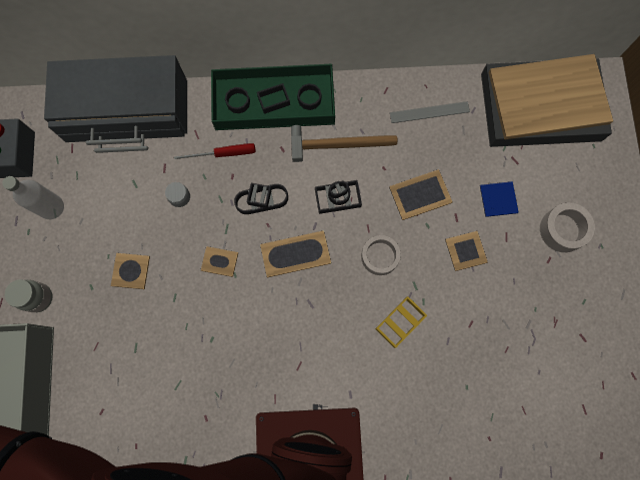

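View pics/scene0.png

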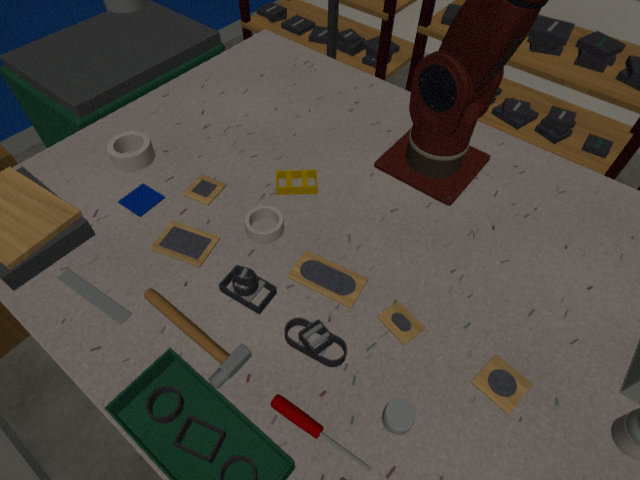

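The top view shows long_round and square stack at (262,197), and rect, ring and small stack at (339,195). The boards are ring (130,271), small (220,262), long (296,254), rect (421,195) and square (466,251). The decoys are blue (499,199) and yellow (400,322).

```bash
cat > h.py <<'E'
from plant import env,kin,read_camera,camera_params
import cv2,numpy as np
from scipy.spatial.transform import Rotation as R
np.set_printoptions(precision=4,suppress=True)
def cam(name):
    """picture, depth, K, camera-to-world rotation, camera position"""
    s=env.read_state(); c=camera_params(name); p,d=read_camera(name)
    if name=="wrist":
        T=c["tool_from_camera"]; A=R.from_quat(s["tool_rot"]).as_matrix()
        return p,d,c["K"],A@T[:3,:3],A@T[:3,3]+s["ee_pos"]
    return p,d,c["K"],c["R"].T,-c["R"].T@c["t"]
def toplane(uv,K,Rw,o,z):
    uv=np.atleast_2d(np.asarray(uv,float)); r=np.c_[uv,np.ones(len(uv))]@np.linalg.inv(K).T@Rw.T
    return o+r*((z-o[2])/r[:,2:])
def cloud(d,K,Rw,o):
    v,u=np.indices(d.shape); r=np.stack([u,v,np.ones_like(u)],-1)@np.linalg.inv(K).T
    return (r*d[...,None])@Rw.T+o
def rect(pts):
    """centre, yaw of long axis in (-pi/2,pi/2], long, short"""
    q=cv2.minAreaRect((pts[:,:2]*1000).astype(np.float32)); b=cv2.boxPoints(q)
    e=[b[1]-b[0],b[2]-b[1]]; e.sort(key=np.linalg.norm)
    a=(np.arctan2(e[1][1],e[1][0])+np.pi/2)%np.pi-np.pi/2
    return np.array(q[0])/1000,a,np.linalg.norm(e[1])/1000,np.linalg.norm(e[0])/1000
def boards(V,amin=150,margin=0):
    """plywood boards: rect of board and of the felt within"""
    p,d,K,Rw,o=V; H=cv2.cvtColor(p,cv2.COLOR_RGB2HSV)
    m=((H[...,0]>8)&(H[...,0]<24)&(H[...,1]>75)&(H[...,2]>60)).astype(np.uint8)
    cs,h=cv2.findContours(m,cv2.RETR_CCOMP,cv2.CHAIN_APPROX_NONE); out=[]
    for i,c in enumerate(cs):
        if h[0][i][3]>=0 and cv2.contourArea(c)>amin:
            f=rect(toplane(c[:,0],K,Rw,o,.006)); b=rect(toplane(cs[h[0][i][3]][:,0],K,Rw,o,.006))
            out.append((c[:,0].mean(0),f,b))
    return out
def down(closedir):
    """tool down, fingers closing along world yaw closedir; nearest of both half turns in joint 7"""
    out=[]
    for a in (closedir,closedir+np.pi):
        y=np.array([np.cos(a),np.sin(a),0]); z=np.array([0,0,-1.]); out.append(R.from_matrix(np.c_[np.cross(y,z),y,z]).as_quat())
    return out
def goto(xyz,closedir,line=False,rate=.15):
    c=[]
    for q in down(closedir):
        j=kin.solve_ik(np.array(xyz),q)
        if j is not None: c.append((np.abs(np.array(j)-env.read_state()["q"]).max() + (5 if abs(j[6])>2.5 else 0),q))
    q=min(c,key=lambda t:t[0])[1]
    if line: env.servo_line(np.array(xyz),q,rate=rate)
    else: env.movep(np.array(xyz),q)
def save(p,n): cv2.imwrite(f"pics/{n}.png",np.ascontiguousarray(p[:,:,::-1]))
E
python3 - <<'E'
from h import *
V=cam("top")
for uv,f,b in boards(V): print(uv,"felt",*f,"board",*b)
p,d,K,Rw,o=V
print(toplane([(262,197),(339,195)],K,Rw,o,.025))
E
```

```text
[389.5625 332.9792] felt [ 0.2783 -0.1975] 0.72711074 0.05590936 0.021385472 board [ 0.3029 -0.2266] -0.8484309 0.10791478 0.06390458
[401.     320.8627] felt [ 0.3043 -0.2261] 0.7221762 0.054620676 0.026558276 board [ 0.3029 -0.2266] -0.8484309 0.10791478 0.06390458
[411.6957 310.1957] felt [ 0.3279 -0.253 ] 0.7205862 0.054796707 0.01839993 board [ 0.3029 -0.2266] -0.8484309 0.10791478 0.06390458
[129.5323 270.4516] felt [0.4539 0.4046] 0.7767111 0.05239486 0.052122302 board [0.4539 0.4036] 1.4298927 0.08110741 0.080311865
[218.96 260.94] felt [0.4665 0.1932] 1.3221179 0.049334086 0.031408682 board [0.4661 0.1929] 1.3392535 0.078570314 0.060278732
[466.1711 250.3684] felt [ 0.4635 -0.3941] -1.3721906 0.05224265 0.052158915 board [ 0.463  -0.3933] -1.3613712 0.08005207 0.07982214
[294.8295 253.3953] felt [0.4763 0.012 ] -1.3976314 0.13346164 0.05837338 board [0.4755 0.0119] -1.4001933 0.15531915 0.08212124
[420.352 193.84 ] felt [ 0.6083 -0.2981] -1.2798296 0.107589506 0.06666135 board [ 0.6073 -0.2975] -1.2778509 0.12973785 0.09042304
[[ 0.6132  0.0851  0.025 ]
 [ 0.609  -0.0991  0.025 ]]
```

```bash
python3 - <<'E'
from h import *
import pickle
ims=[]
for k,(x,y) in enumerate([(.613,.085),(.609,-.099)]):
    goto((x,y,.25),np.pi/2); env.dwell(.2)
    V=cam("wrist"); pickle.dump(V,open(f"v{k}.pkl","wb")); p,d,K,Rw,o=V
    uv=(np.array([x,y,.03])-o)@Rw@K.T; u,v=(uv[:2]/uv[2]).astype(int); print(u,v,env.read_state()["clock"])
    x0,y0=max(u-130,0),max(v-130,0); print(x0,y0)
    ims.append(cv2.resize(p[y0:y0+260,x0:x0+260],(400,400)))
save(np.hstack(ims),"w1")
E
```

```text
332 206 2.8333
202 76
333 207 3.85
203 77
```

View pics/w1.png

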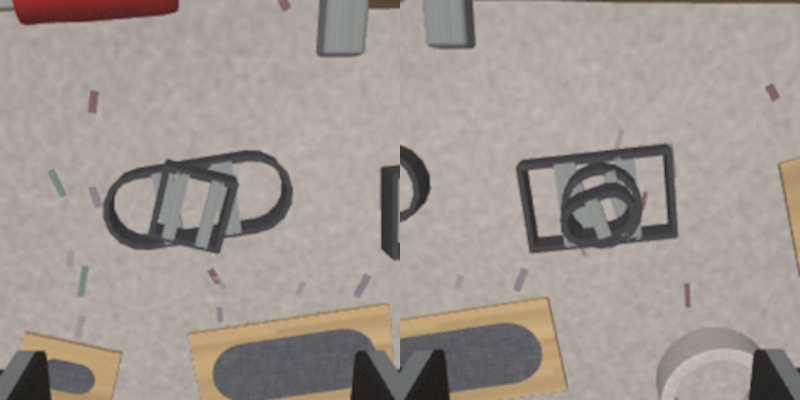

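The left crop shows the square die turned about 15° on the long round die. The right crop shows the small die on the ring on the rect die. I'll segment the layers by depth.

```bash
cat >> h.py <<'E'
def layer(V,zt,near,r=.085,dz=.006):
    """minimum rectangle of the dark/steel points whose height is the die's top, zt"""
    p,d,K,Rw,o=V; C=cloud(d,K,Rw,o)
    m=(d>0)&(np.abs(C[...,2]-zt)<dz)&(np.hypot(C[...,0]-near[0],C[...,1]-near[1])<r)
    n,l,s,_=cv2.connectedComponentsWithStats(m.astype(np.uint8),connectivity=8)
    m=np.isin(l,[i for i in range(1,n) if s[i,4]>25])
    v,u=np.nonzero(m); P=toplane(np.c_[u,v],K,Rw,o,zt)
    return (*rect(P),len(P),np.median(C[m][:,2]))
E
python3 - <<'E'
from h import *
import pickle
V=[pickle.load(open(f"v{k}.pkl","rb")) for k in (0,1)]
c=[(.613,.085),(.609,-.099)]
for k in (0,1):
    p,d,K,Rw,o=V[k]; C=cloud(d,K,Rw,o); m=(d>0)&(np.hypot(C[...,0]-c[k][0],C[...,1]-c[k][1])<.08)
    print(np.histogram(C[m][:,2],bins=np.arange(-.01,.09,.005)))
    for zt in (.025,.05,.075): 
        try: print(k,zt,*layer(V[k],zt,c[k]))
        except Exception as e: print(e)
E
```

```text
(array([   0, 6193, 6069,  165,  160,  192,  903,  719,   92,   94,  101,
        843,  654,    0,    0,    0,    0,    0,    0]), array([-0.01 , -0.005,  0.   ,  0.005,  0.01 ,  0.015,  0.02 ,  0.025,
        0.03 ,  0.035,  0.04 ,  0.045,  0.05 ,  0.055,  0.06 ,  0.065,
        0.07 ,  0.075,  0.08 ,  0.085]))
0 0.025 [0.6127 0.0879] -1.410541 0.12973537 0.059593797 1671 0.02485252557883738
0 0.05 [0.6121 0.0901] -0.24372268 0.04908894 0.047970664 1525 0.049853735131946186
0 0.075 [0. 0.] 0.0 0.0 0.0 0 nan
(array([   0, 6194, 5644,  159,  184,  174,  968,  684,   46,   52,   36,
        449,  423,  107,   92,  106,  507,  333,    0]), array([-0.01 , -0.005,  0.   ,  0.005,  0.01 ,  0.015,  0.02 ,  0.025,
        0.03 ,  0.035,  0.04 ,  0.045,  0.05 ,  0.055,  0.06 ,  0.065,
        0.07 ,  0.075,  0.08 ,  0.085]))
1 0.025 [ 0.6067 -0.0975] -1.4580675 0.103934884 0.06301029 1672 0.024829901754006983
1 0.05 [ 0.6096 -0.1011] 0.63048565 0.05260392 0.047822665 906 0.04998222241049122
1 0.075 [ 0.609  -0.0971] -1.2144861 0.046326857 0.029131753 865 0.07474460011027423
  return _methods._mean(a, axis=axis, dtype=dtype,
  ret = ret.dtype.type(ret / rcount)
```

```bash
cat >> h.py <<'E'
OFF=.024   # TCP above the die's underside when gripped
def pick(xy,closedir,zbot):
    goto((*xy,zbot+OFF+.08),closedir); goto((*xy,zbot+OFF),closedir,True,.12)
    env.gripper_close(); s=env.read_state(); print("grip",s["grip_width"],s["gripper_force"],s["clock"])
    e=s["ee_pos"]; env.servo_line(np.array([e[0],e[1],.19]),rate=.15); s=env.read_state(); print("lifted",s["grip_width"],s["ft_force"])
def place(xy,closedir):
    goto((*xy,.17),closedir); goto((*xy,.045),closedir,True,.15); goto((*xy,.006+OFF+.001),closedir,True,.04)
    print("ft",env.read_state()["ft_force"]); env.open_jaws(); env.dwell(.2)
    env.servo_line(np.array([*xy,.15]),rate=.15); print("clock",env.read_state()["clock"])
E
python3 - <<'E'
from h import *
pick((.609,-.0971),-1.2145+np.pi/2,.05)
save(cam("wrist")[0],"g1")
if env.read_state()["grip_width"]>.02:
    place((.4661,.1929),1.3393+np.pi/2)
    goto((.46,.193,.25),np.pi/2); env.dwell(.2); V=cam("wrist"); save(V[0],"p1")
    print(*layer(V,.031,(.466,.193),.05))
    for b in boards(V): print(b)
E
```

```text
grip 0.02685862225919814 59.0110473241657 6.225
lifted 0.026812270490453764 [-1.1707 -0.3163 -1.6647]
ft [-1.3608  0.6858 -1.7349]
clock 11.925
[0.4655 0.1916] 1.3381826 0.046099313 0.02899421 660 0.030784477484855688
(array([138.9708, 207.9343]), (array([0.4525, 0.4041]), np.float32(0.690122), np.float32(0.053251565), np.float32(0.053242546)), (array([0.4532, 0.4027]), np.float32(1.4254054), np.float32(0.07995152), np.float32(0.0797931)))
(array([332.425 , 200.0333]), (array([0.462 , 0.1919]), np.float32(1.3362838), np.float32(0.05070612), np.float32(0.0359668)), (array([0.4649, 0.1926]), np.float32(1.3300365), np.float32(0.076981075), np.float32(0.059567522)))
(array([500.5625, 188.3403]), (array([0.4738, 0.0112]), np.float32(-1.4000292), np.float32(0.13223788), np.float32(0.056712758)), (array([0.4742, 0.0123]), np.float32(-1.4033262), np.float32(0.15584962), np.float32(0.081787735)))
```

View pics/p1.png

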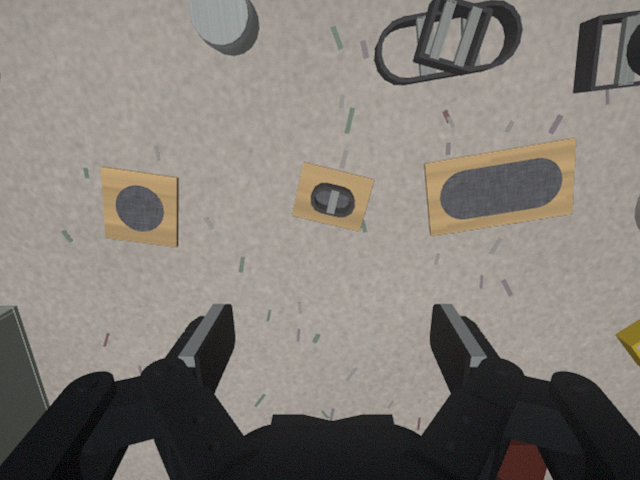

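The small die sits on its felt, within about 1.5 mm. Next are the square and the ring.

```bash
python3 - <<'E'
from h import *
pick((.6121,.0901),-.2437,.025)
w=env.read_state()["grip_width"]
if w>.04:
    place((.463,-.3933),.2094)
    goto((.58,-.20,.27),np.pi/2); env.dwell(.2); V=cam("wrist"); save(V[0],"p2")
    print("sq",*layer(V,.031,(.463,-.393),.05)); print("ring",*layer(V,.05,(.609,-.1),.05)); print("rect",*layer(V,.025,(.607,-.0975)))
    for b in boards(V): print(b)
E
```

```text
grip 0.046747778932034016 62.115633487701416 16.3333
lifted 0.04683558297016871 [-0.1247 -0.4008 -2.8992]
ft [0.5211 0.9518 1.3711]
clock 22.3583
sq [ 0.4629 -0.3907] -1.362722 0.05110231 0.048768584 2160 0.03066320583804419
ring [ 0.6078 -0.0995] 0.8172666 0.05348086 0.05100051 1256 0.049811790849278115
rect [ 0.6065 -0.0972] -1.455615 0.10465325 0.06354323 1742 0.024852259368614016
(array([249.9208, 220.5585]), (array([ 0.6055, -0.2986]), np.float32(-1.2804303), np.float32(0.10671428), np.float32(0.06472979)), (array([ 0.6046, -0.2982]), np.float32(-1.2813835), np.float32(0.12935865), np.float32(0.08962008)))
(array([536.165 ,  98.6568]), (array([0.4743, 0.0116]), np.float32(-1.4012368), np.float32(0.13197151), np.float32(0.05637434)), (array([0.4743, 0.0104]), np.float32(-1.4029163), np.float32(0.15611377), np.float32(0.081109785)))
(array([139.963 ,  86.5833]), (array([ 0.4606, -0.4004]), np.float32(-1.3635293), np.float32(0.06368994), np.float32(0.05609882)), (array([ 0.4607, -0.3932]), np.float32(-1.3665277), np.float32(0.08028494), np.float32(0.079598926)))
```

View pics/p2.png

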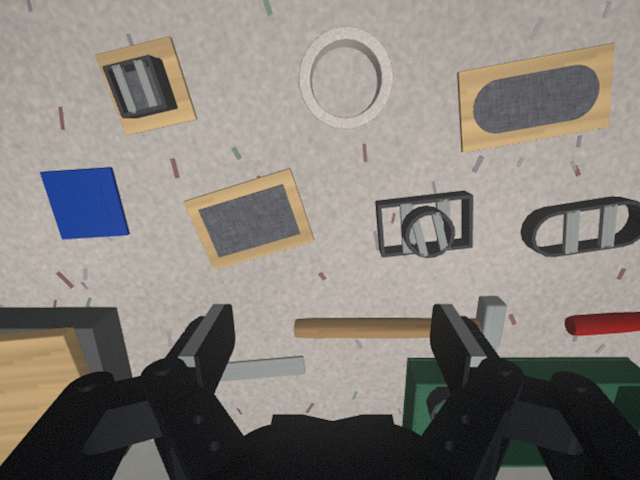

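The square is on its felt, with its base near (140,90). Next is the ring, then I'll look at the long die.

```bash
python3 - <<'E'
from h import *
pick((.6078,-.0995),np.pi/2,.025)
if env.read_state()["grip_width"]>.04:
    place((.4535,.4033),np.pi/2)
    goto((.56,.18,.27),np.pi/2); env.dwell(.2); V=cam("wrist"); save(V[0],"p3")
    print("ring",*layer(V,.031,(.4535,.4033),.05)); print("long",*layer(V,.025,(.6127,.088))); print("rect",*layer(V,.025,(.607,-.0975)))
E
```

```text
grip 0.049888036606306224 61.018176041543484 25.5917
lifted 0.0500574158139581 [ 0.4291  0.2391 -2.1321]
ft [-1.5558 -0.793   4.0718]
clock 31.6667
ring [0.4542 0.402 ] -1.3888386 0.053879716 0.051541556 1908 0.03049528178425781
long [0.6099 0.0883] -1.4101275 0.12966757 0.055704873 2272 0.02482897449809454
rect [ 0.606  -0.0944] -1.4576726 0.10904322 0.063252926 2918 0.024730204776971243
```

View pics/p3.png

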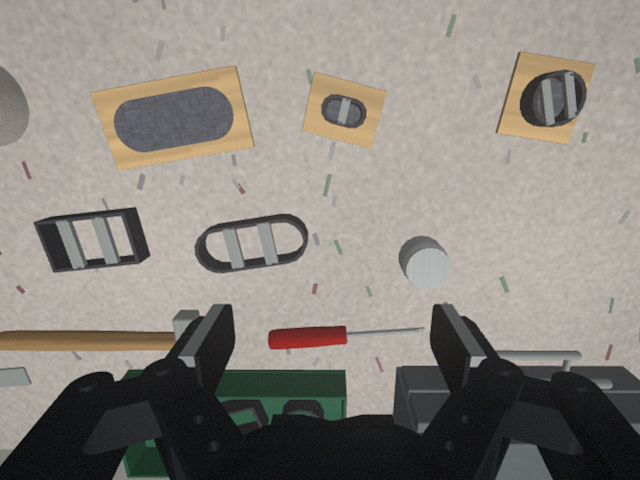

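The ring is seated at (553,98), and the long and rect dies lie clear on the bench. Now I'll move both.

```bash
python3 - <<'E'
from h import *
H=np.pi/2
pick((.6105,.0881),-1.4103+H,0)
if env.read_state()["grip_width"]>.045:
    place((.4748,.0118),-1.4015+H)
    pick((.6066,-.0973),-1.4565+H,0)
    if env.read_state()["grip_width"]>.05: place((.606,-.2977),-1.2795+H)
for n,pos,tg in (("a",(.55,-.25,.28),dict(rect=(.606,-.298,.08),square=(.462,-.393,.05),long=(.4748,.0118,.09))),("b",(.52,.15,.28),dict(long=(.4748,.0118,.09),small=(.4658,.1928,.05),ring=(.4537,.4033,.05)))):
    goto(pos,H); env.dwell(.2); V=cam("wrist"); save(V[0],"f"+n)
    for k,(x,y,r) in tg.items(): print(k,*layer(V,.031,(x,y),r))
    for b in boards(V): print(*b[2])
print(env.read_state()["clock"])
p=[cv2.imread(f"pics/f{n}.png") for n in "ab"]; cv2.imwrite("pics/f.png",cv2.resize(np.hstack(p),(800,300)))
E
```

```text
grip 0.052682334428094106 63.691556453704834 35.125
lifted 0.05295102445793278 [-0.7502  0.5166 -2.5458]
ft [-0.7892  2.0466 -0.5732]
clock 40.2333
grip 0.0605247616963734 65.18763899803162 42.2167
lifted 0.06036944426799241 [ 0.4248 -0.0968 -3.8896]
ft [-1.3464  1.7445  4.1334]
clock 47.2917
rect [ 0.6052 -0.297 ] -1.2807312 0.1045581 0.06350125 2337 0.030891110511878428
square [ 0.4627 -0.3912] -1.3622587 0.050259292 0.048143055 1721 0.03076374084738981
long [0.476  0.0056] -1.4014007 0.12326819 0.05438512 2962 0.030656232496811764
[ 0.6047 -0.2985] -1.2802712 0.12896042 0.08981013
[ 0.4606 -0.3936] -1.3663899 0.079722494 0.07917309
long [0.4746 0.0127] -1.3991148 0.13056839 0.054058824 2673 0.030879546471786146
small [0.4658 0.1924] 1.3347174 0.045651574 0.028138334 601 0.030953188194440207
ring [0.4537 0.4017] 1.5679809 0.055305514 0.051077656 1667 0.030524154175917417
[0.4644 0.1923] 1.3292311 0.07701515 0.059125848
50.2333
```

View pics/f.png

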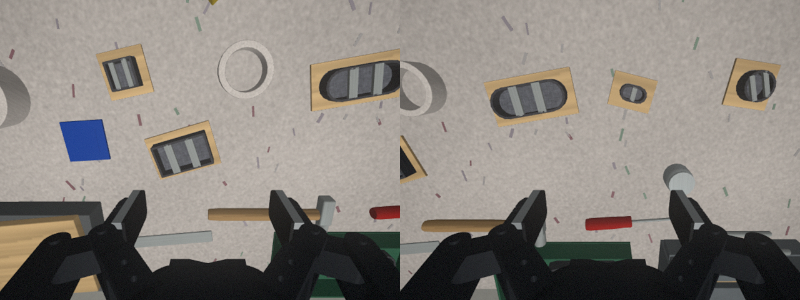

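All five dies lie flat on their felts within a few mm, with tops at 31 mm and yaws matching. I'm handing in.

```bash
python3 -c "
from plant import env
print(env.finish_job())"
```

```text
the job is handed in; nothing more can be done
None
```

I moved all five dies onto their own boards and handed the job in at about 50 s of the 128 s allowed. The last wrist-camera check showed each lying flat, within about 3 mm of its board's centre and lined up with the felt; the hand-in call returned no verdict.

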